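# Take the set length of an extending terrine mould with the locking spring rule

### The arm

A 6-joint arm with a two-finger parallel gripper is mounted at the origin on a cart in front of the work surface, level with it; the furniture and walls round the work are solid. World frame = base frame: x ahead of the robot, y to its left, z up, the work surface at z = 0. Lengths are in mm, angles in rad, forces in N, time in s.
With the tool pointing down it reaches from about 275 to 1000 mm from the base axis. Payload 8.4 kg.
Tool frame: the origin (TCP) lies between the finger pads; the fingertips stand 22 mm ahead of it and the grasp point (between the pads) lies 3 mm ahead of it; z points along the fingers, y is the line along which they close (so a half turn about z gives the same grasp; the last joint's range is limited). The gripper opens to 85 mm and grips with 20 to 120 N. Pads are 22 mm wide; open, the fingers measure 114 mm over their backs; the gripper's body (76 mm by 85 mm) begins 54 mm behind the grasp point. The pads swing forward as they close: fully open they stand 13 mm farther back than shut.
Start: joints at [-0.002, 0.353, 1.633, -0, 1.155, -0.002], TCP at [625.002, -0, 253.281] pointing down, gripper open.
Joint ranges: [-2.63, 2.63], [-0.92, 2.1], [0.06, 2.66], [-1.3, 4.44], [0, 2.69], [-3.02, 3.02]. Speed limits (rad/s): [2.22, 2.22, 2.79, 3.14, 3.14, 3.14].

### API

Orientations are given as [roll, pitch, yaw] about the fixed x, y, z axes, in that order (R = Rz(yaw) Ry(pitch) Rx(roll)).
In Python, from rig import r, grab_frame gives the robot as it stands.
- The arm moves only by the shell command python3 -m inch 'ROWS' [FORCE]. ROWS is JSON, a list of rows, each a list of 7 numbers: the turn, a rotation vector about the tool's x, y, z as a fraction of full scale, then the shift along the tool's x, y, z as a fraction of full scale, then the closure, from 0 (fully open) to 1 (shut). In form: [[rx, ry, rz, dx, dy, dz, fingers], ...]. A call has 1 to 8 rows; each row shifts and turns the commanded pose from where the row before left it, along the tool's axes as they then stand; what a row does not reach is not made up. Full scale, the value 1, is 2.5 cm for a shift and pi rad for a turn. A row lasts 1/12 s, in which the tool goes at most 41.7 mm and 7.16 degrees, less where a joint would pass 70% of its speed; a pose out of reach is approached as far as the arm can. A call with a number of a shift or a turn outside -1 to 1 is refused whole. A call with a gripper value outside its range is refused whole. The fingers move at their own pace and stop on an object; FORCE is the grip in N (left out, the last holds). Time passes only in rows, so rows that do not move let the fingers close. It gives the time, the measured TCP pose, the force, the opening and the grip force at its end, in the units of the state.
- r.sense(): the state, without advancing time (a new reading comes with each control period).
- grab_frame(name): name is "scene" or "side" or "wrist"; returns a dict with "pixels" (400x640x3 uint8, red, green, blue), "z_map" (400x640 float32, mm along the optical axis (not along the pixel's ray), 0 where there is no reading), "vertical_fov" (degrees; the focal length in pixels is half the picture's height over the tangent of half this angle, whatever the lens; pixels are square), "cx", "cy" (the principal point, pixels), "dist" ([k1, k2, p1, p2, k3] as OpenCV has them; the pictures are not rectified), "cam_to_world" (4x4, takes a point from camera to world coordinates). Camera axes: x right, y down, z forward; pixel columns grow to the right and rows downward; lengths in mm; the calibration is good to about 2 mm. A picture is of the moment at which its call begins.
- r.sign_off(): hands the job in; it is judged then, once.
The state is a dict: "clock": time; "qpos": joint angles; "qvel": joint speeds; "joint_efforts": joint torques, N m; "eef_pos": TCP position; "tcp_rot": TCP orientation; "contact_force": force on the tool from outside, world axes, zero at the start; "wrist_torque": the same for the moment, N m; "opening": opening from 0.0 (shut) to 1.0 (fully open); "grasp_force": force on a finger pad.
Only numpy, scipy, OpenCV 4.12 (cv2) and the standard library are available. Lean on these libraries where they do the work, as an engineer would, in place of code of your own. Each camera call takes 0.05 s, during which the arm holds its last target. There are 200 camera calls.

### The job

A liner is to be cut for the extending iron mould as it is set now, so take its outside length with the spring rule: hook the blade's end over one end of the mould, draw the case back over the mould against the spring until its nose drops down behind the other end, bring the nose gently snug against the iron, and lock the blade there with the wing knob (clockwise). Then lift the rule off and lay it gently back on the wooden board, flat and still locked at that length. Do not lean on the mould, do not let the blade snap back, and leave the mould and everything else where it is.

Things in the scene. Friction and masses are not known exactly. Their poses are not given: they have to be found in the camera images.
- mould: Extending terrine mould of dark iron, an open trough 100 wide x 70 mm high, 3 kg, loose on the table: a fixed half and a sliding half held by side screws (60 N). Over all 156 to 186 mm long, a different setting each time and not tracked. Origin: underside, 88 mm from the fixed end; x towards that end, z up. The sliding end's face lies at x = -68 to -98 mm. Lugs reach y = +-64 mm.
- mould_end_a (a point): Middle of the upper edge of the mould's fixed end (x = 88, z = 70 mm of the mould); its axes are the mould's. Both ends are flat upright faces, the outer side of a rim bead 12 mm high and 100 mm wide whose top is at z = 70 mm; below the bead the wall stands 3 mm further in. Either end may take the hook.
- rule: Spring rule: grey case with steel sides and black rubber foot, 96 long x 46 wide x 44 mm high without its knob, 0.4 kg in all. Origin: centre of the case's underside; x along the blade towards the hook, z up. A flat steel blade 19 to 24 mm wide comes out at the front, underside at z = 10 mm. It starts lying along the board, its hook hanging free over the board's end.
- rule_blade (a joint): How far the telescoping blade is drawn out, in m: 0 = pulled in (start), at most 0.185. Clear opening between hook and nose = 20 mm + this value, so 0.136 to 0.166 with the mould held between them. A spring pulls it in with 3 N at 0, rising to 4.6 N at 0.16; it flies back if the hook slips off while unlocked.
- rule_knob (a joint): Turn of the lock knob, in rad: 0 = free (start, wing in line with the blade), grows clockwise seen from above, stop at 1.2. It turns lightly (0.04 N m) until its brake bites at about 0.65, then a little stiffer (up to about 0.08 N m); locked from 0.9 to the stop, and stays where it is left. Held by the knob, the case swings along with it unless nose and hook bear on something.
- rule_wing (a point): Middle of the knob's wing, on the knob's upright axis: x = 10, y = 0, z = 60 mm of the rule; its x axis runs along the wing. The wing is an upright black bar 38 long, 13 thick, 24 mm high (z = 48 to 72 mm of the rule) on a round collar 31 mm across (top at z = 49 mm). Hold and carry the rule here, fingers across the 13 mm.
- rule_hook (a point): Middle of the hook's inner face (facing the case), level with the blade's underside: x = 68 mm + blade value, z = 10 mm of the rule. The hook is a steel plate (rule_hookplate) at the blade's end, 30 wide, 2.5 mm thick, reaching 23.5 mm below this point (13.5 mm below the case). To take the locked rule off, raise it level or hook end first: case end first wedges the hook under the bead.
- rule_nose (a point): Middle of the upper edge of the nose: the flat upright front of the case's foot (rule_foot), 46 mm wide, 10 mm high, just below the blade; x = 48, z = 10 mm of the rule. With the rule on the mould, blade down on both rims, it meets the upper edge of the mould's end face.
- resting_board: Small dark hardwood board lying loose on the table, 200 mm long (its y axis) x 85 mm wide (its x axis) x 16 mm thick. Origin: centre of its underside. The rule starts on it, its case along the board, and goes back on it.
- label_roll: Bystander: white roll of labels lying flat, 77 mm across, 25 mm high; origin under its centre.
- pen_1: Bystander: felt pen, 135 mm long, 16 mm thick; origin under its middle.
- probe_thermometer: Bystander: food probe thermometer, blue body and thin steel probe, 179 mm long; origin under its middle.
Mind the look-alikes: they are no part of the job. There is more than one size of the mould; the one meant has the size given above.

How it is judged:
By the outcome, as a careful person would: the job done as asked, in the order asked, and still so for the second after the job is handed in, with the robot touching nothing.
It also fails if it takes over 72 s, if anything falls off the work surface, if the arm or the gripper's body presses on something with over 40 N, if the wrist force passes 120 N, or if a joint passes its speed limit or range.

## Working session

There is one attempt and no reset: what is moved stays moved. The work goes in short steps, Python scripts to look and compute and a shell command to move; the robot and the scene stay as the last step left them, time stands still between calls to the robot, and variables do not carry over. Pictures are saved under pics/ and viewed, at most 10 in all, crops included, and the job is handed in when it is done.

```bash
ls; mkdir -p pics; cat > h.py <<'E'
import numpy as np, cv2
from rig import r, grab_frame
def K(f):
    h=f["pixels"].shape[0]; fl=h/2/np.tan(np.radians(f["vertical_fov"])/2)
    return np.array([[fl,0,f["cx"]],[0,fl,f["cy"]],[0,0,1.]])
def rays(f,uv):
    uv=np.asarray(uv,float).reshape(-1,1,2)
    n=cv2.undistortPoints(uv,K(f),np.array(f["dist"],float)).reshape(-1,2)
    d=np.c_[n,np.ones(len(n))]; T=np.array(f["cam_to_world"])
    return T[:3,3], d@T[:3,:3].T
def onplane(f,uv,z):
    o,d=rays(f,uv); return o+d*((z-o[2])/d[:,2])[:,None]
def cloud(f):
    h,w=f["z_map"].shape; v,u=np.mgrid[:h,:w]
    o,d=rays(f,np.c_[u.ravel(),v.ravel()]); P=o+d*f["z_map"].reshape(-1,1)
    P[f["z_map"].ravel()==0]=np.nan
    return P.reshape(h,w,3)
def save(n,im): cv2.imwrite("pics/"+n,im[:,:,::-1])
E
python3 - <<'E'
from h import *
import pickle
s={n:grab_frame(n) for n in("scene","side")}
pickle.dump(s,open("f0.pkl","wb"))
save("a.png",np.vstack([cv2.resize(s[n]["pixels"],(480,300)) for n in s]))
for n in s: print(n,s[n]["vertical_fov"],s[n]["dist"],np.round(s[n]["cam_to_world"],2).tolist())
print(r.sense())
E
```

```text
pics
scene 43.84240576387645 [-0.0422393  0.         0.         0.         0.       ] [[-0.85, -0.23, 0.48, -90.89], [-0.53, 0.41, -0.74, 1003.4], [-0.02, -0.88, -0.47, 758.88], [0.0, 0.0, 0.0, 1.0]]
side 44.72594838502386 [0.0296629 0.        0.        0.        0.       ] [[0.96, -0.17, 0.22, 304.31], [-0.28, -0.57, 0.77, -1189.91], [-0.0, -0.8, -0.6, 948.01], [0.0, 0.0, 0.0, 1.0]]
{'clock': 0.1, 'qpos': array([-2.41235504e-03,  3.53587046e-01,  1.63400594e+00, -3.00214112e-05,
        1.15520296e+00, -2.38476157e-03]), 'qvel': array([-1.57907351e-03, -5.27046005e-04,  2.55661995e-04, -9.66298499e-05,
       -8.49499064e-04,  1.02223289e-04]), 'joint_efforts': array([ 4.27485766e-04, -6.06356549e+01, -3.42817569e+01, -7.40920814e-05,
        3.91241178e-03, -4.99377973e-05]), 'eef_pos': array([ 6.24629568e+02, -1.56351865e-02,  2.52654676e+02]), 'tcp_rot': array([-3.14038930e+00,  2.45816444e-05,  1.57078089e+00]), 'contact_force': array([ 0.27629666, -0.29958627, -0.0129275 ]), 'wrist_torque': array([-0.00709344, -0.03129982, -0.00631968]), 'grasp_force': 0.0, 'opening': 1.0024683102528225}
```

View pics/a.png

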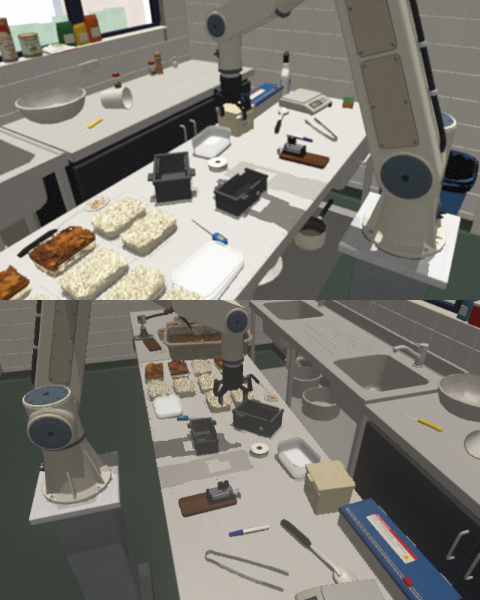

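The view shows two dark moulds, at scene px (229,233) and (320,253) in full resolution. In the side view they are at (272,181) and (344,155). The rule on its brown board is at scene (400,200) and side (285,265). Next I measure the sizes.

```bash
python3 - <<'E'
from h import *
import pickle
s=pickle.load(open("f0.pkl","rb"))
for n,sc in (("scene",0),("side",0)):
    f=s[n]; P=cloud(f); px=f["pixels"].astype(int)
    m=((P[...,2]>4)&(P[...,2]<130)&(px.max(2)<85)&(P[...,0]>250)&(P[...,0]<1000)&(abs(P[...,1])<600)).astype(np.uint8)
    k,l,st,c=cv2.connectedComponentsWithStats(m)
    for i in range(1,k):
        if st[i,4]<150: continue
        q=P[l==i]; z=q[:,2]; top=q[z>np.percentile(z,97)-8]
        rc=cv2.minAreaRect(q[:,:2].astype(np.float32)); rt=cv2.minAreaRect(top[:,:2].astype(np.float32))
        print(n,c[i].round(),st[i,4],"z",np.percentile(z,[3,50,97]).round(),"all",np.round(rc[0]),np.round(rc[1]),round(rc[2]),"top",np.round(rt[0]),np.round(rt[1]),round(rt[2]))
f=s["scene"];a=cv2.resize(f["pixels"][175:300,190:450],(780,375),interpolation=cv2.INTER_CUBIC)
save("b.png",a)
f=s["side"];save("c.png",cv2.resize(f["pixels"][120:300,210:400],(633,600),interpolation=cv2.INTER_CUBIC))
E
```

```text
scene [393. 203.] 264 z [14. 25. 55.] all [ 496. -242.] [98. 41.] 21 top [ 493. -243.] [84. 21.] 13
scene [227. 219.] 1170 z [11. 56. 90.] all [792. 170.] [125. 195.] 42 top [792. 170.] [125. 195.] 42
scene [406. 216.] 187 z [ 5.  9. 15.] all [ 441. -219.] [198.  65.] 20 top [ 442. -220.] [198.  62.] 20
scene [321. 255.] 2554 z [ 7. 38. 69.] all [512. 115.] [185. 114.] 87 top [512. 116.] [183. 114.] 87
scene [231. 252.] 1303 z [ 7. 48. 88.] all [715. 234.] [142.  36.] 55 top [713. 235.] [142.  32.] 55
side [343. 157.] 2256 z [10. 55. 91.] all [788. 163.] [168. 202.] 43 top [788. 162.] [166. 202.] 44
side [273. 182.] 1249 z [ 5. 41. 70.] all [522. 108.] [190. 125.] 87 top [519. 107.] [190. 124.] 84
side [297. 247.] 150 z [60. 76. 89.] all [ 512. -264.] [24. 40.] 77 top [ 515. -262.] [35. 14.] 4
side [291. 264.] 345 z [15. 27. 58.] all [ 502. -270.] [ 50. 107.] 81 top [ 494. -262.] [77. 39.] 5
side [278. 279.] 217 z [ 5. 10. 16.] all [ 456. -299.] [ 21. 197.] 89 top [ 456. -299.] [ 21. 196.] 89
side [466. 297.] 166 z [60. 78. 86.] all [ 850. -541.] [ 13. 115.] 2 top [ 847. -541.] [  5. 115.] 3
side [395. 310.] 398 z [14. 23. 28.] all [ 697. -487.] [ 21. 129.] 19 top [ 697. -488.] [ 21. 124.] 19
```

View pics/c.png

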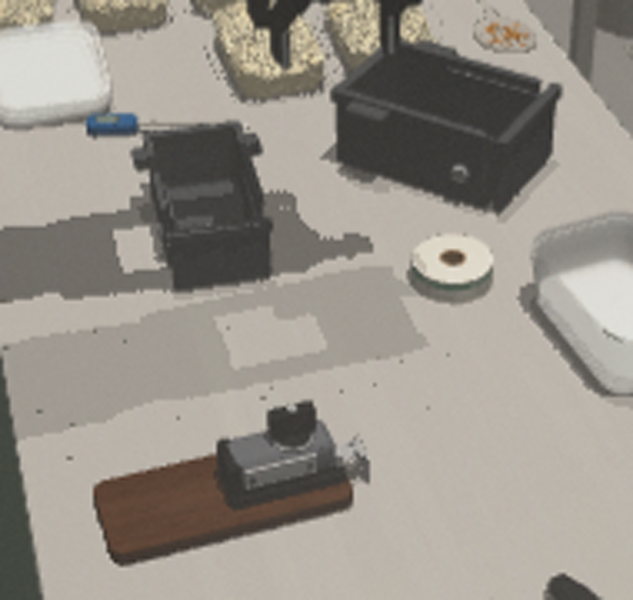

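View pics/b.png

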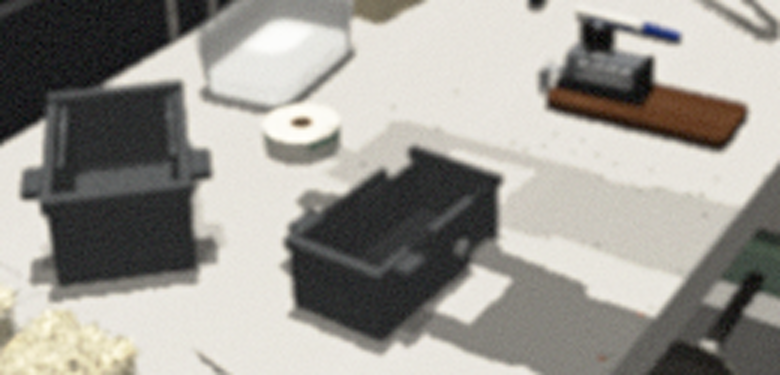

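The target is the mould near (517,110): its height is 70 mm, it is about 185 mm long, and its axis is roughly along y. The other one near (788,165) is 90 mm high and too big, so it is the look-alike. The rule sits on the board at about (497,-262), hook towards +x. I'll go above the rule to look from close by.

```bash
python3 -m inch '[[0.035,0,0,0,0,0,0],[-0.035,0,0,-1,-0.6,0,0],[0,0,0,-1,-0.6,0,0],[0,0,0,-1,-0.6,0,0],[0,0,0,-1,-0.6,0,0],[0,0,0,-1,-0.6,0,0],[0,0,0,-1,-0.6,0,0],[0,0,0,-1,-0.6,0,0]]'
python3 -m inch '[[0,0,0,-1,-0.6,0,0],[0,0,0,-1,-0.6,0,0],[0,0,0,-0.7,0,0,0],[0,0,0,0,0,0,0],[0,0,0,0,0,0,0],[0,0,0,0,0,0,0]]'
python3 - <<'E'
from h import *
import pickle
f=grab_frame("wrist"); pickle.dump(f,open("w1.pkl","wb")); save("w1.png",f["pixels"]); print(r.sense()["eef_pos"],r.sense()["tcp_rot"],np.round(f["cam_to_world"],2).tolist())
E
```

```text
clock: 0.77
eef_pos: [519.0, -176.0, 254.6]
tcp_rot: [-3.141, -0.0, 1.571]
contact_force: [0.7, 0.6, -0.2]
opening: 1.0
grasp_force: 0.0
clock: 1.27
eef_pos: [490.1, -241.9, 254.7]
tcp_rot: [-3.141, -0.001, 1.57]
contact_force: [-0.2, 0.7, -0.1]
opening: 0.998
grasp_force: 0.0
[ 490.20628179 -241.66581499  254.70354239] [-3.14119358e+00 -5.37722813e-04  1.57128413e+00] [[1.0, 0.0, -0.0, 489.73], [0.0, -0.96, -0.29, -167.24], [-0.0, 0.29, -0.96, 375.58], [0.0, 0.0, 0.0, 1.0]]
```

View pics/w1.png

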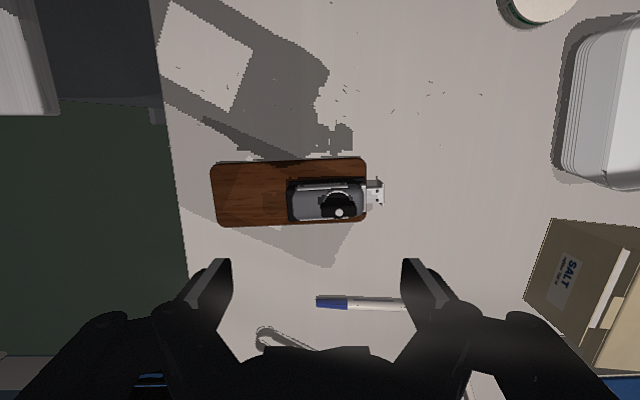

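The rule is at px (288–385, 178–222), with its wing at (338,206) and hook at (375,190). The board spans (211–367, 158–228), and the pen lies at (360,302). Now to measure it.

```bash
python3 - <<'E'
from h import *
import pickle
f=pickle.load(open("w1.pkl","rb")); P=cloud(f); Z=P[...,2]
roi=np.zeros(Z.shape,bool); roi[140:250,195:400]=1
def rect(m,name):
    q=P[m&roi]; rc=cv2.minAreaRect(q[:,:2].astype(np.float32)); print(name,len(q),np.round(rc[0],1),np.round(rc[1],1),round(rc[2],1),"z",np.round(np.median(q[:,2]),1))
rect((Z>11)&(Z<22),"board top")
rect((Z>56)&(Z<63),"case top z60")
rect((Z>55)&(Z<68),"case+collar")
rect((Z>78)&(Z<95),"wing")
px=f["pixels"].astype(int)
# hist of heights
h,e=np.histogram(Z[roi],bins=np.arange(-5,100,3)); print([(int(a),int(b)) for a,b in zip(e,h)])
for v in (180,185,190,195,200): print(v,np.round(P[v,340:392:4],0)[:,[0,2]].tolist())
save("w1c.png",cv2.resize(f["pixels"][150:235,205:395],(760,340),interpolation=cv2.INTER_CUBIC))
E
```

```text
board top 6621 [ 463.9 -256.5] [218.4  85. ] 2.7 z 16.3
case top z60 1240 [ 499.1 -259.2] [87.  37.6] 2.7 z 57.8
case+collar 1550 [ 499.  -259.3] [87.5 37.7] 2.4 z 57.8
wing 471 [ 513.2 -258.2] [37.2 13.2] 3.0 z 87.8
[(-5, 15), (-2, 9974), (1, 2328), (4, 44), (7, 45), (10, 56), (13, 2315), (16, 4224), (19, 43), (22, 64), (25, 435), (28, 141), (31, 12), (34, 24), (37, 61), (40, 107), (43, 45), (46, 38), (49, 157), (52, 228), (55, 834), (58, 527), (61, 25), (64, 159), (67, 21), (70, 26), (73, 22), (76, 29), (79, 25), (82, 29), (85, 212), (88, 196), (91, 0), (94, 0)]
180 [[519.0, 26.0], [524.0, 27.0], [529.0, 25.0], [534.0, 26.0], [539.0, 25.0], [544.0, 27.0], [549.0, 26.0], [558.0, -0.0], [564.0, 1.0], [569.0, 0.0], [572.0, 8.0], [580.0, 0.0], [585.0, -0.0]]
185 [[517.0, 49.0], [522.0, 49.0], [527.0, 44.0], [532.0, 45.0], [536.0, 46.0], [543.0, 31.0], [547.0, 39.0], [559.0, 1.0], [564.0, -1.0], [569.0, 2.0], [571.0, 17.0], [580.0, 1.0], [585.0, 1.0]]
190 [[517.0, 59.0], [521.0, 55.0], [526.0, 56.0], [530.0, 57.0], [535.0, 56.0], [540.0, 55.0], [547.0, 41.0], [554.0, 29.0], [559.0, 28.0], [564.0, 29.0], [569.0, 28.0], [580.0, 1.0], [586.0, -0.0]]
195 [[516.0, 64.0], [521.0, 65.0], [526.0, 61.0], [530.0, 58.0], [535.0, 59.0], [540.0, 56.0], [547.0, 42.0], [554.0, 27.0], [559.0, 27.0], [564.0, 29.0], [569.0, 27.0], [581.0, 0.0], [586.0, 2.0]]
200 [[516.0, 66.0], [521.0, 65.0], [525.0, 66.0], [531.0, 59.0], [535.0, 60.0], [540.0, 58.0], [547.0, 41.0], [554.0, 29.0], [560.0, 27.0], [564.0, 29.0], [570.0, 28.0], [581.0, 0.0], [587.0, 1.0]]
```

View pics/w1c.png

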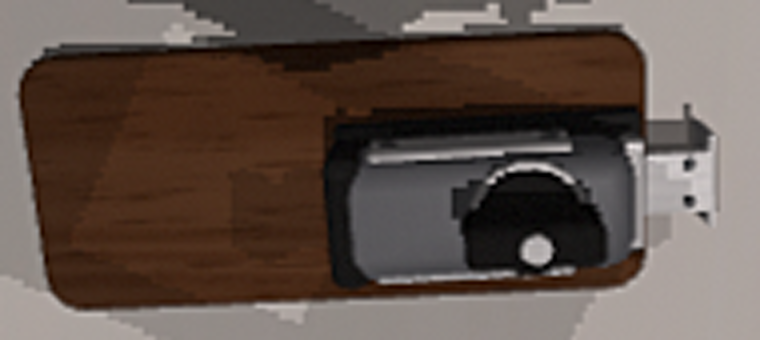

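```bash
python3 -m inch '[[0,0,0,-0.66,0.92,0,0],[0,0,0.0373,0,0,0,0],[0,0,0.0373,0,0,0,0],[0,0,0.0373,0,0,0,0],[0,0,0.0373,0,0,0,0],[0,0,0.0373,0,0,0,0],[0,0,0.0373,0,0,0,0],[0,0,0.0373,0,0,0,0]]' 40
python3 -m inch '[[0,0,0.0373,0,0,0,0],[0,0,0.0373,0,0,0,0],[0,0,0.0373,0,0,0,0],[0,0,0.0373,0,0,0,0],[0,0,0.0373,0,0,0,0],[0,0,0.0373,0,0,0,0],[0,0,0,0,0,0.6,0],[0,0,0,0,0,1,0]]'
python3 -m inch '[[0,0,0,0,0,1,0],[0,0,0,0,0,0.6,0],[0,0,0,0,0,0.4,0],[0,0,0,0,0,0,0],[0,0,0,0,0,0,0],[0,0,0,0,0,0,0]]'
python3 - <<'E'
from h import *
import pickle
f=grab_frame("wrist"); P=cloud(f); Z=P[...,2]; s=r.sense(); print(s["eef_pos"],s["tcp_rot"])
R=np.hypot(P[...,0]-513,P[...,1]+258)
for a,b in((55,63),(82,95)):
    q=P[(Z>a)&(Z<b)&(R<75)&(P[...,1]>-285)&(P[...,1]<-235)]; rc=cv2.minAreaRect(q[:,:2].astype(np.float32)); print(len(q),np.round(rc,1) if 0 else rc, np.median(q[:,2]))
save("w2.png",f["pixels"])
E
```

```text
clock: 1.98
eef_pos: [513.5, -257.7, 254.8]
tcp_rot: [-3.141, -0.0, 0.746]
contact_force: [0.7, 0.6, 0.0]
opening: 0.995
grasp_force: 0.0
clock: 2.65
eef_pos: [515.2, -258.5, 216.9]
tcp_rot: [3.139, -0.004, 0.048]
contact_force: [0.4, -0.2, -0.5]
opening: 1.001
grasp_force: 0.0
clock: 3.15
eef_pos: [513.9, -259.0, 166.0]
tcp_rot: [3.141, -0.001, 0.048]
contact_force: [-0.6, -0.4, 0.3]
opening: 1.003
grasp_force: 0.0
[ 513.94761341 -259.13646087  166.1590712 ] [ 3.14068210e+00 -1.70486522e-03  4.77069169e-02]
2378 ((499.3941955566406, -259.84674072265625), (87.88259887695312, 37.860206604003906), 2.513925075531006) 57.63093155852556
845 ((513.8244018554688, -258.4151611328125), (37.30550003051758, 12.87369155883789), 3.2097718715667725) 87.962087921879
```

View pics/w2.png

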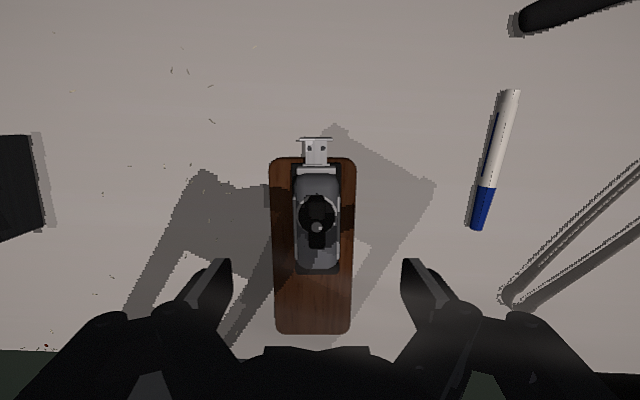

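The wing sits at (316,222), squarely under the gripper, and the pen at (488,160) is clear. I'll go down and grip.

```bash
python3 -m inch '[[0,0,0,0,-0.02,0.8,0],[0,0,0,0,0,0.9,0],[0,0,0,0,0,0.7,0.3],[0,0,0,0,0,0.45,0.5],[0,0,0,0,0,0.2,0.6],[0,0,0,0,0,0,0.7],[0,0,0,0,0,0,0.9],[0,0,0,0,0,0,1]]' 40
python3 -m inch '[[0,0,0,0,0,0,1],[0,0,0,0,0,0,1],[0,0,0,0,0,0,1],[0,0,0,0,0,0,1],[0,0,0,0,0,0,1]]'
```

```text
clock: 3.87
eef_pos: [513.8, -258.9, 89.8]
tcp_rot: [3.141, -0.002, 0.047]
contact_force: [-1.6, -2.4, 10.0]
opening: 0.147
grasp_force: 20.5
clock: 4.28
eef_pos: [513.9, -259.0, 89.9]
tcp_rot: [3.14, -0.002, 0.047]
contact_force: [-1.6, -0.5, 6.7]
opening: 0.137
grasp_force: 43.9
```

```bash
python3 -m inch '[[0,0,0,0,0,-0.1,1],[0,0,0,0,0,-0.2,1],[0,0,0,0,0,-0.4,1],[0,0,0,0,0,-0.7,1],[0,0,0,0,0,-0.8,1],[0,0,0,0,0,-0.8,1],[0,0,0,0,0,-0.7,1],[0,0,-0.02,0,0,-0.7,1]]' 60
python3 -m inch '[[0,0,-0.03,0,0,-0.6,1],[0,0,-0.036,0,0,-0.4,1],[0,0,-0.036,0,0,-0.2,1],[0,0,-0.036,0,0,0,1],[0,0,-0.036,0,0,0,1],[0,0,-0.036,0,0,0,1],[0,0,-0.036,0,0,0,1],[0,0,-0.036,0,0,0,1]]'
python3 -m inch '[[0,0,-0.036,0,0,0,1],[0,0,-0.036,0,0,0,1],[0,0,-0.036,0,0,0,1],[0,0,-0.036,0,0,0,1],[0,0,-0.036,0,0,0,1],[0,0,-0.036,0,0,0,1],[0,0,-0.003,0.3,0,0,1],[0,0,0,0.6,0,0,1]]'
python3 -m inch '[[0,0,0,0.9,0,0,1],[0,0,0,1,0,0,1],[0,0,0,1,0,0,1],[0,0,0,1,0,0,1],[0,0,0,1,0,0,1],[0,0,0,0.6,0,0,1],[0,0,0,0.3,0,0,1],[0,0,0,0,0,0,1]]'
python3 - <<'E'
from h import *
import pickle
f=grab_frame("wrist"); pickle.dump(f,open("w3.pkl","wb")); save("w3.png",f["pixels"]); s=r.sense();print(s["eef_pos"],s["tcp_rot"],s["contact_force"],s["wrist_torque"])
E
```

```text
clock: 4.95
eef_pos: [512.8, -258.3, 200.3]
tcp_rot: [-3.142, -0.0, 0.109]
contact_force: [-0.0, 0.0, -4.3]
opening: 0.132
grasp_force: 61.6
clock: 5.62
eef_pos: [512.7, -258.3, 229.2]
tcp_rot: [-3.141, -0.0, 1.002]
contact_force: [-0.6, -0.5, -3.7]
opening: 0.137
grasp_force: 61.7
clock: 6.28
eef_pos: [510.5, -236.3, 229.0]
tcp_rot: [3.141, 0.0, 1.68]
contact_force: [0.2, 0.5, -3.9]
opening: 0.136
grasp_force: 61.7
clock: 6.95
eef_pos: [493.5, -90.1, 228.9]
tcp_rot: [-3.141, -0.001, 1.684]
contact_force: [0.2, 0.1, -3.8]
opening: 0.138
grasp_force: 61.7
[493.93232102 -91.17776458 228.93098817] [3.14142283e+00 1.73179356e-04 1.68414411e+00] [ 0.09071448 -0.64984273 -4.87244814] [ 0.04214036 -0.02213006  0.01787636]
```

View pics/w3.png

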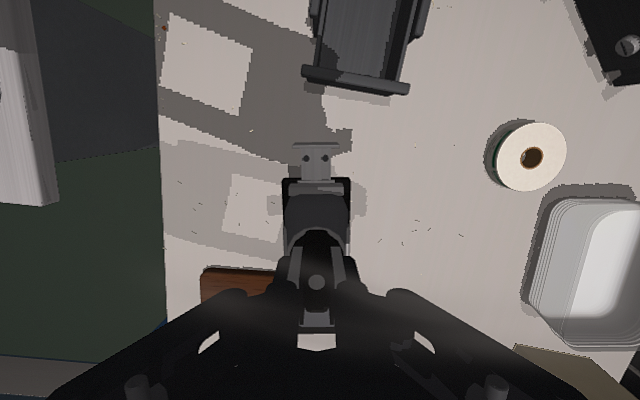

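The held rule is at px (285–350, 145–260) with its hook at (316,145). The mould's near end bead runs (302,72)–(410,90), and the label roll is at (530,155). I'll measure that end and then move on for the far end.

```bash
cat >> h.py <<'E'
def rim(P):
    Z=P[...,2]; m=(Z>64)&(Z<76)&(P[...,0]>430)&(P[...,0]<600)&(P[...,1]>-20)&(P[...,1]<230)
    q=P[m]; print("rim n",len(q),"z",np.percentile(q[:,2],[10,50,90]).round(1)); return q
def ends(q,yaw,lo=True,hi=True,c=(517,112)):
    ax=np.array([np.cos(yaw),np.sin(yaw)]); sd=np.array([-ax[1],ax[0]])
    d=q[:,:2]-c; u=d@ax; v=d@sd
    for nm,sg in (("lo",-1),("hi",1)):
        if not (lo if sg<0 else hi): continue
        b=[]
        for a in np.arange(-44,45,4.):
            w=u[(v>a-2)&(v<a+2)]*sg
            if len(w)>3: b.append((a,np.sort(w)[-2]*sg))
        b=np.array(b)
        if len(b)<5: continue
        k=np.abs(b[:,1]-np.median(b[:,1]))<4; p=np.polyfit(b[k,0],b[k,1],1)
        ve=v[(u*sg>np.median(b[:,1])*sg-10)]
        print(nm,"u",p[1].round(1),"slope",p[0].round(3),"resid",(b[k,1]-np.polyval(p,b[k,0])).std().round(2),"v",np.percentile(ve,[1,99]).round(1))
E
python3 - <<'E'
from h import *
import pickle
f=pickle.load(open("w3.pkl","rb")); P=cloud(f)
q=rim(P); ends(q,np.radians(87),hi=False)
Z=P[...,2]; 
q=P[(Z>170)&(Z<176)]; m=np.zeros(Z.shape,bool); m[140:185,285:350]=1
w=P[m&(Z>130)&(Z<190)]; print(np.percentile(w[:,2],[5,50,95]),np.nanpercentile(w[:,1],[1,99])); 
for v in range(140,184,4): print(v,P[v,316].round(1))
# refs from fixed cams
for n,f in pickle.load(open("f0.pkl","rb")).items(): print(n); ends(rim(cloud(f)),np.radians(87))
E
python3 -m inch '[[0,0,0.01,0.3,0,0,1],[0,0,0.02,0.6,0.1,0,1],[0,0,0,0.8,0.3,0,1],[0,0,0,0.9,0.3,0,1],[0,0,0,0.9,0.2,0,1],[0,0,0,0.9,0,0,1],[0,0,0,0.6,0,0,1],[0,0,0,0.3,0,0,1]]'
```

```text
rim n 1971 z [68.3 70.1 71.1]
lo u -92.6 slope 0.002 resid 0.09 v [-51.7  45.1]
[157.08189048 166.72418065 169.4399584 ] [-55.43098422 -28.22280798]
140 [ 4.869e+02 -3.680e+01 -2.000e-01]
144 [486.2 -29.6 161.7]
148 [486.4 -31.7 166.4]
152 [486.7 -34.2 165.3]
156 [487.  -36.6 166.8]
160 [487.3 -39.2 165.6]
164 [487.5 -41.5 167.2]
168 [487.8 -44.  167.3]
172 [488.1 -46.6 167.1]
176 [488.4 -49.  168.4]
180 [488.7 -51.9 166.8]
scene
rim n 586 z [65.1 68.  70.5]
lo u -87.7 slope -0.002 resid 1.46 v [-51.1  46.4]
hi u 92.2 slope 0.002 resid 1.19 v [-50.1  47.8]
side
rim n 348 z [65.  68.5 71.2]
lo u -92.4 slope 0.004 resid 1.57 v [-53.8  43. ]
hi u 83.6 slope -0.013 resid 2.27 v [-54.   42.6]
clock: 7.67
eef_pos: [512.7, 41.7, 228.7]
tcp_rot: [3.142, -0.0, 1.589]
contact_force: [-0.3, -0.1, -3.6]
opening: 0.135
grasp_force: 61.7
```

```bash
python3 -m inch '[[0,0,0,0.4,0,0,1],[0,0,0,0.4,0,0,1],[0,0,0,0.2,0,0,1],[0,0,0,0,0,0,1],[0,0,0,0,0,0,1]]'
python3 - <<'E'
from h import *
import pickle
f=grab_frame("wrist"); pickle.dump(f,open("w4.pkl","wb")); s=r.sense();print(s["eef_pos"],s["tcp_rot"])
P=cloud(f); ends(rim(P),np.radians(87))
save("w4.png",f["pixels"])
E
```

```text
clock: 8.08
eef_pos: [512.0, 65.7, 228.7]
tcp_rot: [-3.142, 0.0, 1.59]
contact_force: [0.6, 0.0, -3.7]
opening: 0.137
grasp_force: 61.7
[512.04209265  65.48722314 228.68252683] [3.14157185e+00 3.35387258e-04 1.58988435e+00]
rim n 5465 z [66.8 69.7 71. ]
lo u 83.2 slope 0.003 resid 0.07 v [-65.6  58.2]
hi u 92.8 slope 0.002 resid 0.33 v [-52.1  45. ]
```

View pics/w4.png

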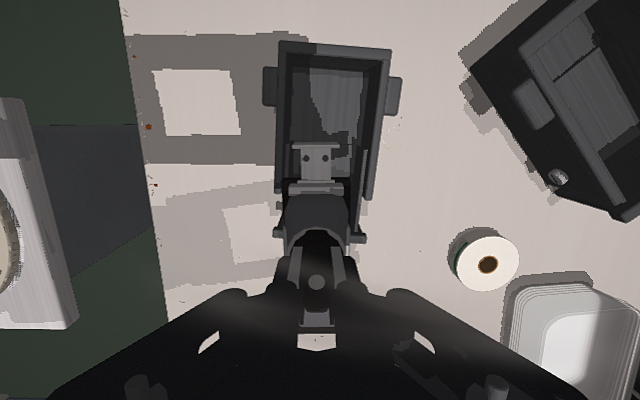

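The hook at (316,147) hangs above the trough. The far bead is at (283–390, 45) and the near end is hidden under the rule. The length is about 185 mm with yaw 87.1°, which agrees with the range given. Next I align the rule and put the hook past the far face.

```bash
python3 -m inch '[[0,0,0.0223,0,0,0,1],[0,0,0,0.3,0.02,0,1],[0,0,0,0.6,0.04,0.2,1],[0,0,0,0.8,0.06,0.5,1],[0,0,0,0.8,0.06,0.6,1],[0,0,0,0.6,0.06,0.6,1],[0,0,0,0.3,0,0.35,1],[0,0,0,0.09,0,0.1,1]]'
python3 -m inch '[[0,0,0,0,0,0,1],[0,0,0,0,0,0,1],[0,0,0,0,0,0,1]]'
python3 - <<'E'
from h import *
import pickle
f=grab_frame("wrist"); pickle.dump(f,open("w5.pkl","wb")); s=r.sense();print(s["eef_pos"],s["tcp_rot"],s["contact_force"])
P=cloud(f); ends(rim(P),np.radians(87.1))
Z=P[...,2]; w=P[(Z>100)&(Z<115)&(P[...,1]>190)&(P[...,1]<225)]
print(len(w)); rc=cv2.minAreaRect(w[:,:2].astype(np.float32)); print(rc, np.median(w[:,2]), w[:,1].max())
save("w5.png",f["pixels"])
E
```

```text
clock: 8.8
eef_pos: [521.7, 153.5, 168.4]
tcp_rot: [-3.139, 0.001, 1.522]
contact_force: [-0.5, 0.1, -3.5]
opening: 0.137
grasp_force: 61.7
clock: 9.05
eef_pos: [522.9, 152.1, 170.7]
tcp_rot: [3.141, -0.0, 1.52]
contact_force: [0.3, 0.2, -3.4]
opening: 0.136
grasp_force: 61.7
[522.91147655 152.16645474 170.7874905 ] [ 3.14036041e+00 -2.45086157e-04  1.51942375e+00] [-1.37020485 -0.61451526 -3.9667502 ]
rim n 5717 z [66.6 69.7 70.8]
lo u -10.5 slope 0.239 resid 0.0 v [-53.   45.6]
hi u 93.3 slope 0.002 resid 0.05 v [-52.6  44.7]
1297
((521.7348022460938, 201.84576416015625), (23.62364959716797, 39.603271484375), 89.95742797851562) 108.60559289254965 213.66428041897416h.py:33: RankWarning: Polyfit may be poorly conditioned
  k=np.abs(b[:,1]-np.median(b[:,1]))<4; p=np.polyfit(b[k,0],b[k,1],1)
```

View pics/w5.png

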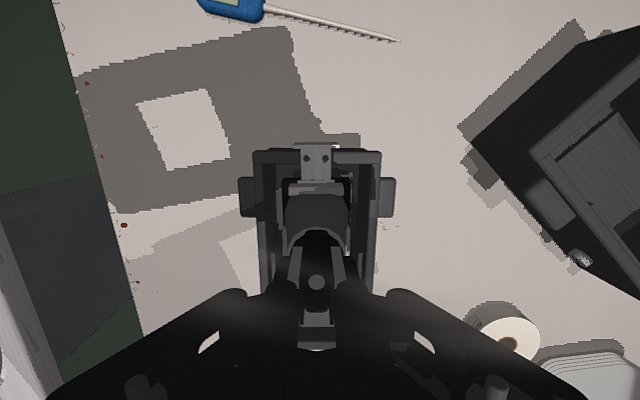

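The hook's outer face is at y≈213 and the mould face is at 205, so there is about 6 mm clear. I'll lower it with a firmer grip and draw gently to the hook contact.

```bash
python3 -m inch '[[0,0,0,0,0,0.3,1],[0,0,0,0,0,0.4,1],[0,0,0,0,0,0.25,1],[0,0,0,0,0,0,1],[0,0,0,0,0,0,1]]' 110
python3 -m inch '[[0,0,0,-0.1,0,0,1],[0,0,0,-0.1,0,0,1],[0,0,0,-0.1,0,0,1],[0,0,0,-0.1,0,0,1],[0,0,0,-0.1,0,0,1],[0,0,0,-0.1,0,0,1],[0,0,0,0,0,0,1],[0,0,0,0,0,0,1]]'
```

```text
clock: 9.52
eef_pos: [521.9, 152.5, 145.3]
tcp_rot: [-3.14, 0.001, 1.52]
contact_force: [0.5, 1.1, -5.0]
opening: 0.125
grasp_force: 110.7
clock: 10.18
eef_pos: [521.7, 137.7, 146.3]
tcp_rot: [3.141, -0.0, 1.52]
contact_force: [-1.1, 3.6, -4.1]
opening: 0.122
grasp_force: 110.7
```

```bash
python3 - <<'E'
from h import *
s=r.sense();print(s["eef_pos"],s["tcp_rot"],s["contact_force"],s["wrist_torque"])
f=grab_frame("side"); P=cloud(f); ends(rim(P),np.radians(87.1))
E
python3 -m inch '[[0,0,0,-0.1,0,0,1],[0,0,0,-0.15,0,0,1],[0,0,0,-0.15,0,0,1],[0,0,0,-0.15,0,0,1],[0,0,0,-0.1,0,0,1],[0,0,0,0,0,0,1],[0,0,0,0,0,0,1],[0,0,0,0,0,0,1]]'
```

```text
[521.71722152 137.67490935 146.29386742] [ 3.14144751e+00 -1.68348106e-04  1.51959533e+00] [-1.11821036  3.55732945 -4.09814553] [ 0.68084834 -0.02468279 -0.05850582]
rim n 330 z [65.  68.7 72.2]
lo u -92.9 slope -0.001 resid 1.96 v [-53.   43.3]
hi u 9.2 slope 0.576 resid 0.0 v [-68.3  57.2]
clock: 10.9
eef_pos: [520.8, 121.5, 146.2]
tcp_rot: [-3.142, -0.0, 1.52]
contact_force: [0.2, 2.5, -4.5]
opening: 0.122
grasp_force: 110.8h.py:33: RankWarning: Polyfit may be poorly conditioned
  k=np.abs(b[:,1]-np.median(b[:,1]))<4; p=np.polyfit(b[k,0],b[k,1],1)
```

The spring force is about 3 N and steady, so the hook holds, and the mould hasn't moved. I'll keep drawing.

```bash
python3 -m inch '[[0,0,0,-0.15,0,-0.03,1],[0,0,0,-0.25,0,0,1],[0,0,0,-0.35,0,0,1],[0,0,0,-0.35,0,0,1],[0,0,0,-0.35,0,0,1],[0,0,0,-0.35,0,0,1],[0,0,0,-0.25,0,0,1],[0,0,0,-0.15,0,0,1]]'
python3 -m inch '[[0,0,0,-0.15,0,0,1],[0,0,0,-0.25,0,0,1],[0,0,0,-0.35,0,0,1],[0,0,0,-0.35,0,0,1],[0,0,0,-0.35,0,0,1],[0,0,0,-0.35,0,0,1],[0,0,0,-0.25,0,0,1],[0,0,0,-0.15,0,0,1]]'
python3 -m inch '[[0,0,0,-0.15,0,0,1],[0,0,0,-0.25,0,0,1],[0,0,0,-0.3,0,0,1],[0,0,0,-0.25,0,0,1],[0,0,0,-0.15,0,0,1],[0,0,0,-0.05,0,0,1],[0,0,0,0,0,0,1],[0,0,0,0,0,0,1]]'
python3 - <<'E'
from h import *
import pickle
f=grab_frame("wrist"); s=r.sense();print(s["eef_pos"],s["tcp_rot"],s["contact_force"])
pickle.dump(f,open("w6.pkl","wb"));P=cloud(f); ends(rim(P),np.radians(87.1))
save("w6.png",f["pixels"])
E
```

```text
clock: 11.57
eef_pos: [517.9, 65.5, 146.9]
tcp_rot: [-3.141, 0.0, 1.519]
contact_force: [-0.4, 4.6, -6.1]
opening: 0.118
grasp_force: 110.7
clock: 12.23
eef_pos: [515.1, 10.7, 146.9]
tcp_rot: [-3.141, 0.0, 1.519]
contact_force: [-0.7, 5.0, -4.8]
opening: 0.124
grasp_force: 110.7
clock: 12.9
eef_pos: [513.8, -17.0, 146.9]
tcp_rot: [-3.142, -0.0, 1.52]
contact_force: [-0.4, 4.4, -5.1]
opening: 0.127
grasp_force: 110.7
[513.75602682 -16.88182358 146.89584364] [-3.14147788e+00 -6.61371718e-05  1.51997795e+00] [-0.09590414  4.58294599 -4.548669  ]
rim n 4563 z [68.1 70.  71. ]
lo u -91.8 slope -0.005 resid 0.75 v [-52.   45.4]
hi u -82.6 slope 0.005 resid 0.07 v [-52.9  46. ]
```

View pics/w6.png

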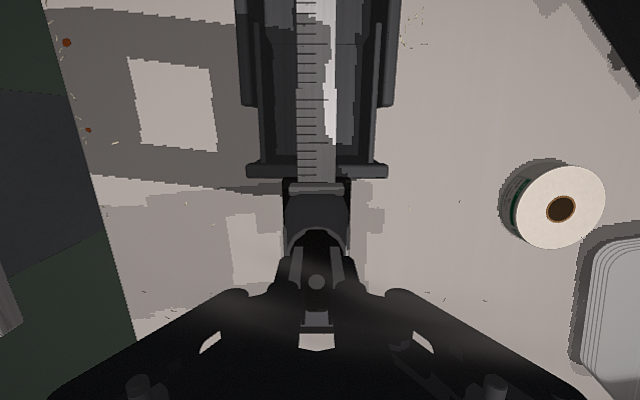

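The blade lies centred over the near bead (row 170), and the nose is almost past it. Draw about 7 mm more, then lower.

```bash
python3 -m inch '[[0,0,0,-0.1,0,0,1],[0,0,0,-0.12,0,0,1],[0,0,0,-0.08,0,0,1],[0,0,0,0,0,0,1],[0,0,0,0,0,0,1]]'
python3 -m inch '[[0,0,0,0,0,0.04,1],[0,0,0,0,0,0.08,1],[0,0,0,0,0,0.08,1],[0,0,0,0,0,0.06,1],[0,0,0,0,0,0,1],[0,0,0,0,0,0,1]]'
python3 -m inch '[[0,0,0,0,0,0.04,1],[0,0,0,0,0,0.05,1],[0,0,0,0,0,0.04,1],[0,0,0,0,0,0.02,1],[0,0,0,0,0,0,1],[0,0,0,0,0,0,1]]'
```

```text
clock: 13.37
eef_pos: [513.4, -24.5, 146.9]
tcp_rot: [-3.141, 0.0, 1.52]
contact_force: [0.8, 4.8, -4.8]
opening: 0.124
grasp_force: 110.7
clock: 13.87
eef_pos: [513.5, -24.4, 140.4]
tcp_rot: [3.141, -0.0, 1.52]
contact_force: [-0.3, 4.7, -1.6]
opening: 0.122
grasp_force: 111.2
clock: 14.37
eef_pos: [513.5, -24.5, 136.7]
tcp_rot: [3.141, -0.0, 1.52]
contact_force: [-0.3, 4.7, -1.4]
opening: 0.124
grasp_force: 111.3
```

```bash
cat > m.py <<'E'
from h import *
f=grab_frame("wrist"); s=r.sense();P=cloud(f)
print(s["eef_pos"].round(1),s["contact_force"].round(1),s["wrist_torque"].round(2))
for v in list(range(0,250,10)): print(v,P[v,312:322].mean(0).round(1) , end="; ")
for n in("side","scene"):
    f=grab_frame(n); Q=cloud(f); x,y=s["eef_pos"][:2]
    px=f["pixels"].astype(int)
    for lab,a,b in(("case",-60,30),("blade",45,230)):
        u=(Q[...,0]-x)*.0507+(Q[...,1]-y)*.9987; w=(Q[...,0]-x)*.9987-(Q[...,1]-y)*.0507
        m=(abs(w)<(16 if lab=="case" else 9))&(u>a)&(u<b)&(Q[...,2]>(60 if lab=="blade" else 95))&(Q[...,2]<(118 if lab=="case" else 110))
        if m.sum()>15: p=np.polyfit(u[m],Q[m][:,2],1); print("\n",n,lab,m.sum(),"slope",p[0].round(3),"z mid",np.median(Q[m][:,2]).round(1),end="")
E
python3 m.py
```

```text
[513.5 -24.5 136.7] [-0.8  4.9 -1.1] [ 1.63 -0.07 -0.08]
0 [520.1 111.9  78.9]; 10 [519.9 107.4  78.8]; 20 [519.7 102.7  78.9]; 30 [519.4  97.9  78.8]; 40 [519.2  93.2  78.5]; 50 [518.9  88.2  78.5]; 60 [518.7  83.2  78.2]; 70 [518.4  78.1  78.1]; 80 [518.2  72.9  77.8]; 90 [517.9  67.5  78.2]; 100 [517.6  62.1  78.2]; 110 [517.3  56.6  77.9]; 120 [517.1  50.9  77.5]; 130 [516.8  45.1  77.7]; 140 [516.5  39.2  77.3]; 150 [516.2  33.2  77. ]; 160 [515.8  27.1  77.4]; 170 [515.5  20.7  76.8]; 180 [515.2  14.2  76.6]; 190 [515.   10.5  88.5]; 200 [514.8   7.4 100.1]; 210 [514.6   2.7 104.1]; 220 [514.3  -2.7 105.7]; 230 [514.2  -4.9 115.4]; 240 [514.2  -5.2 128.1]; 
 side case 170 slope 0.118 z mid 103.1
 scene case 148 slope 0.053 z mid 103.4
 scene blade 272 slope 0.023 z mid 78.1
```

```bash
python3 -m inch '[[0,-0.002,0,0,0,0.02,1],[0,-0.002,0,0,0,0.04,1],[0,-0.002,0,0,0,0.04,1],[0,-0.002,0,0,0,0.02,1],[0,0,0,0,0,0,1],[0,0,0,0,0,0,1]]'; python3 m.py | tr ';' '\n' | awk 'NR<3||NR%5==0||/blade|case/'
```

```text
clock: 15.02
eef_pos: [513.4, -24.4, 133.6]
tcp_rot: [-3.141, 0.025, 1.52]
contact_force: [0.5, 4.8, -1.2]
opening: 0.124
grasp_force: 111.3
[513.4 -24.5 133.6] [ 0.3  4.6 -1.8] [ 1.57 -0.04 -0.05]
0 [519.9 110.5  72.5]
 30 [519.2  96.6  72.4]
 80 [517.9  71.5  71.8]
 130 [516.5  43.7  72.8]
 180 [515.   12.8  72.6]
 230 [514.1  -5.3 112. ]
 side case 166 slope 0.112 z mid 101.5
 scene case 151 slope 0.042 z mid 100.9
 scene blade 264 slope -0.006 z mid 71.2
```

The blade is level now, and its underside is about 0.5 mm above the rims. One tiny drop, then ease the nose in from about 5 mm away.

```bash
python3 -m inch '[[0,0,0,0,0,0.02,1],[0,0,0,0,0,0,1],[0,0,0,0,0,0,1]]'
python3 -m inch '[[0,0,0,0.04,0,0,1],[0,0,0,0.04,0,0,1],[0,0,0,0.04,0,0,1],[0,0,0,0,0,0,1],[0,0,0,0,0,0,1]]'
```

```text
clock: 15.42
eef_pos: [513.4, -24.6, 133.2]
tcp_rot: [-3.142, 0.025, 1.52]
contact_force: [-0.1, 4.2, -0.9]
opening: 0.12
grasp_force: 111.3
clock: 15.83
eef_pos: [513.6, -21.4, 133.1]
tcp_rot: [3.141, 0.025, 1.52]
contact_force: [-1.0, 5.1, -1.1]
opening: 0.12
grasp_force: 111.3
```

```bash
python3 -m inch '[[0,0,0,0.02,0,0,1],[0,0,0,0.02,0,0,1],[0,0,0,0,0,0,1],[0,0,0,0,0,0,1]]'; python3 -m inch '[[0,0,0,0.02,0,0,1],[0,0,0,0,0,0,1],[0,0,0,0,0,0,1]]'; python3 -m inch '[[0,0,0,0.02,0,0,1],[0,0,0,0,0,0,1],[0,0,0,0,0,0,1]]'
```

```text
clock: 16.17
eef_pos: [513.6, -20.5, 133.1]
tcp_rot: [3.142, 0.025, 1.52]
contact_force: [-0.0, 4.1, -1.4]
opening: 0.122
grasp_force: 111.3
clock: 16.42
eef_pos: [513.6, -20.0, 133.1]
tcp_rot: [3.142, 0.025, 1.52]
contact_force: [-0.6, 4.8, -2.2]
opening: 0.12
grasp_force: 111.3
clock: 16.67
eef_pos: [513.7, -19.6, 133.0]
tcp_rot: [-3.142, 0.025, 1.52]
contact_force: [-0.4, 5.2, -0.6]
opening: 0.121
grasp_force: 111.3
```

```bash
for i in 1; do python3 -m inch '[[0,0,0,0.02,0,0,1],[0,0,0,0,0,0,1],[0,0,0,0,0,0,1]]'; python3 -m inch '[[0,0,0,0.02,0,0,1],[0,0,0,0,0,0,1],[0,0,0,0,0,0,1]]'; python3 -m inch '[[0,0,0,0.02,0,0,1],[0,0,0,0,0,0,1],[0,0,0,0,0,0,1]]'; done | grep -E "eef|contact"
```

```text
eef_pos: [513.7, -19.0, 133.0]
contact_force: [0.5, 4.3, -1.6]
eef_pos: [513.7, -18.9, 133.0]
contact_force: [0.1, -0.3, -0.9]
eef_pos: [513.7, -18.8, 133.1]
contact_force: [-1.2, -5.6, 0.0]
```

```bash
python3 -m inch '[[0,0,0,-0.01,0,0,1],[0,0,0,0,0,0,1],[0,0,0.02,0,0,0,1],[0,0,0.02,0,0,0,1],[0,0,0.02,0,0,0,1],[0,0,0.02,0,0,0,1],[0,0,0,0,0,0,1],[0,0,0,0,0,0,1]]'; python3 - <<'E'
from h import *
s=r.sense(); print(s["contact_force"],s["wrist_torque"])
E
```

```text
clock: 18.08
eef_pos: [513.7, -18.8, 133.1]
tcp_rot: [3.135, 0.025, 1.268]
contact_force: [-0.6, -5.3, -0.3]
opening: 0.119
grasp_force: 111.5
[-0.62934824 -5.2742855  -0.2580516 ] [-0.15956801  0.05961827 -0.02985483]
```

```bash
python3 -m inch '[[0,0,0.025,0,0,0,1],[0,0,0.025,0,0,0,1],[0,0,0.025,0,0,0,1],[0,0,0.025,0,0,0,1],[0,0,0.025,0,0,0,1],[0,0,0.025,0,0,0,1],[0,0,0,0,0,0,1],[0,0,0,0,0,0,1]]';python3 -m inch '[[0,0,0.02,0,0,0,1],[0,0,0.02,0,0,0,1],[0,0,0.02,0,0,0,1],[0,0,0.02,0,0,0,1],[0,0,0.02,0,0,0,1],[0,0,0.02,0,0,0,1],[0,0,0,0,0,0,1],[0,0,0,0,0,0,1]]'; python3 - <<'E'
from h import *
s=r.sense(); print(s["contact_force"],s["wrist_torque"],s["tcp_rot"])
E
python3 m.py| tr ';' '\n' | awk 'NR<3||NR%4==0||/blade|case/'
```

```text
clock: 18.75
eef_pos: [513.8, -18.8, 133.1]
tcp_rot: [3.124, 0.019, 0.797]
contact_force: [-0.9, -6.2, 0.4]
opening: 0.125
grasp_force: 111.6
clock: 19.42
eef_pos: [513.8, -18.8, 133.1]
tcp_rot: [3.119, 0.012, 0.42]
contact_force: [-0.7, -6.3, 0.2]
opening: 0.119
grasp_force: 111.6
[-0.68891743 -6.29111089  0.17354444] [-0.11494393  0.00402416 -0.092261  ] [3.1185004  0.01151754 0.41997218]
[513.8 -18.8 133.1] [-0.9 -6.5  0.6] [-0.08 -0.01 -0.05]
0 [6.605e+02 4.420e+01 2.000e-01]
 20 [6.485e+02 3.880e+01 5.000e-01]
 60 [6.234e+02 2.760e+01 3.000e-01]
 100 [5.963e+02 1.540e+01 1.000e-01]
 140 [5.668e+02 2.300e+00 2.000e-01]
 180 [534.8 -12.1  -0. ]
 220 [531.  -11.3  96.6]
 side case 161 slope 0.142 z mid 100.6
 side blade 17 slope 0.018 z mid 70.8
 scene case 145 slope 0.053 z mid 101.0
 scene blade 287 slope -0.013 z mid 70.9
```

```bash
cat > y.py <<'E'
from h import *
x,y,_=r.sense()["eef_pos"]
for n in("scene","side"):
    f=grab_frame(n);Q=cloud(f);px=f["pixels"].astype(int).max(2)
    u=(Q[...,0]-x)*.0507+(Q[...,1]-y)*.9987; w=(Q[...,0]-x)*.9987-(Q[...,1]-y)*.0507
    m=(abs(w)<18)&(u>45)&(u<240)&(Q[...,2]>66)&(Q[...,2]<80)&(px>80)
    if m.sum()>20: print(n,m.sum(),"yaw off(+ = cw)",np.polyfit(u[m],w[m],1).round(3),"u max",u[m].max().round(1),"z",np.median(Q[m][:,2]).round(1))
    mm=(abs(w)<70)&(u>20)&(u<250)
    q=Q[mm&(Q[...,2]>60)&(px<75)]; ends(q,np.radians(87.1))
E
python3 y.py 2>/dev/null
```

```text
scene 362 yaw off(+ = cw) [-0.004 -0.753] u max 228.8 z 70.9
lo u -106.4 slope -0.096 resid 1.15 v [-28.8  31.9]
hi u 92.3 slope 0.004 resid 1.06 v [-45.9  46.6]
side 21 yaw off(+ = cw) [  0.031 -10.394] u max 149.2 z 71.9
lo u -95.0 slope 0.022 resid 1.27 v [-50.   43.8]
```

The rule is straight and the knob has turned 1.10 rad, so it is locked. I'll ease off the push, then lift with the hook end leading slightly.

```bash
python3 -m inch '[[0,0,0,-0.008,0.018,0,1],[0,0,0,0,0,0,1],[0.0018,0.0008,0,0,0,-0.01,1],[0.0018,0.0008,0,0,0,-0.01,1],[0.0018,0.0008,0,0,0,-0.02,1],[0.0018,0.0008,0,0,0,-0.02,1],[0,0,0,0,0,0,1],[0,0,0,0,0,0,1]]'; python3 m.py| tr ';' '\n' | grep -E "blade|case|^\["; python3 y.py 2>/dev/null|grep yaw
```

```text
clock: 20.33
eef_pos: [513.4, -19.1, 134.2]
tcp_rot: [-3.141, 0.002, 0.42]
contact_force: [0.8, -5.3, -6.8]
opening: 0.121
grasp_force: 110.4
[513.5 -19.  134.2] [-0.1 -5.4 -7. ] [-0.83 -0.18  0.02]
 side case 160 slope 0.135 z mid 102.1
 side blade 21 slope -0.042 z mid 71.5
 scene case 149 slope 0.019 z mid 101.8
 scene blade 283 slope -0.015 z mid 71.4
scene 369 yaw off(+ = cw) [-0.005 -0.422] u max 228.8 z 71.3
side 23 yaw off(+ = cw) [-0.043 -2.109] u max 222.8 z 71.0
```

```bash
python3 -m inch '[[0,0,0,-0.007,0.016,0,1],[0,0,0,0,0,-0.03,1],[0,0,0,0,0,-0.04,1],[0,0,0,0,0,-0.04,1],[0,0,0,0,0,-0.04,1],[0,0,0,0,0,0,1]]'; python3 m.py| tr ';' '\n' | grep -E "blade|case|^\["; python3 y.py 2>/dev/null|grep yaw
```

```text
clock: 21.08
eef_pos: [513.4, -18.4, 138.3]
tcp_rot: [-3.14, 0.002, 0.42]
contact_force: [0.2, 5.5, -7.3]
opening: 0.121
grasp_force: 110.4
[513.4 -18.4 138.3] [-0.4  6.  -7.6] [ 0.63  0.12 -0.02]
 side case 159 slope 0.138 z mid 105.8
 side blade 24 slope -0.048 z mid 73.8
 scene case 151 slope -0.012 z mid 105.6
 scene blade 295 slope -0.035 z mid 72.9
scene 376 yaw off(+ = cw) [ 1.000e-03 -1.337e+00] u max 228.7 z 72.8
side 23 yaw off(+ = cw) [-0.056  0.146] u max 217.7 z 73.7
```

```bash
python3 -m inch '[[0.002,0.0009,0,-0.003,0.007,0,1],[0.002,0.0009,0,-0.003,0.007,0,1],[0.002,0.0009,0,-0.003,0.007,0,1],[0.002,0.0009,0,0,0,0,1],[0,0,0,0,0,0,1],[0,0,0,0,0,0,1]]'; python3 m.py| tr ';' '\n' | grep -E "blade|case|^\["; python3 y.py 2>/dev/null|grep yaw
```

```text
clock: 21.83
eef_pos: [513.4, -19.4, 138.1]
tcp_rot: [-3.115, -0.009, 0.42]
contact_force: [-0.6, 5.8, -8.3]
opening: 0.121
grasp_force: 110.3
[513.4 -19.4 138.2] [-0.1  6.  -8.6] [ 0.06  0.15 -0.04]
 side case 168 slope 0.146 z mid 105.8
 side blade 19 slope -0.037 z mid 74.4
 scene case 151 slope -0.001 z mid 105.2
 scene blade 299 slope -0.025 z mid 73.6
scene 367 yaw off(+ = cw) [-0.    -1.196] u max 230.9 z 73.8
side 27 yaw off(+ = cw) [-0.023 -4.483] u max 220.7 z 75.2
```

```bash
python3 -m inch '[[0.002,0.0009,0,0.004,-0.009,0,1],[0.002,0.0009,0,0.004,-0.009,-0.02,1],[0.001,0.0005,0,0,0,-0.02,1],[0,0,0,0,0,0,1],[0,0,0,0,0,0,1]]'; python3 m.py| tr ';' '\n' | grep -E "blade|case|^\["; python3 y.py 2>/dev/null|grep yaw
```

```text
clock: 22.5
eef_pos: [513.5, -19.7, 139.1]
tcp_rot: [-3.101, -0.016, 0.42]
contact_force: [-0.3, -2.2, -10.1]
opening: 0.127
grasp_force: 110.1
[513.5 -19.7 139.1] [ -1.   -2.7 -12.1] [-1.64  0.22  0.02]
 side case 159 slope 0.098 z mid 106.7
 side blade 22 slope -0.052 z mid 76.1
 scene case 144 slope -0.004 z mid 106.1
 scene blade 305 slope -0.027 z mid 75.1
scene 374 yaw off(+ = cw) [-0.    -1.302] u max 229.7 z 75.3
side 26 yaw off(+ = cw) [-0.054 -0.776] u max 221.0 z 76.4
```

```bash
python3 -m inch '[[0.002,0.0009,0,-0.004,0.009,0,1],[0.002,0.0009,0,0,0,-0.02,1],[0.002,0.0009,0,0,0,-0.02,1],[0,0,0,0,0,0,1],[0,0,0,0,0,0,1]]'; python3 m.py| tr ';' '\n' | grep -E "blade|case|^\["; python3 y.py 2>/dev/null|grep yaw
```

```text
clock: 23.17
eef_pos: [513.6, -20.7, 140.1]
tcp_rot: [-3.083, -0.025, 0.42]
contact_force: [-1.3, -9.4, -12.2]
opening: 0.123
grasp_force: 110.3
[513.6 -20.7 140.1] [ -1.8  -9.4 -13.4] [-2.93  0.36  0.02]
 side case 168 slope 0.14 z mid 106.5
 side blade 18 slope -0.074 z mid 79.8
 scene case 136 slope 0.004 z mid 107.5
 scene blade 306 slope -0.007 z mid 78.2
scene 340 yaw off(+ = cw) [-0.004 -0.937] u max 231.1 z 78.1
```

```bash
python3 -m inch '[[0,0,0,-0.005,0.012,-0.02,1],[0,0,0,-0.004,0.01,-0.04,1],[0,0,0,0,0,-0.04,1],[0,0,0,0,0,0,1],[0,0,0,0,0,0,1]]'; python3 m.py| tr ';' '\n' | grep -E "blade|case|^\["; python3 y.py 2>/dev/null|grep yaw
```

```text
clock: 23.83
eef_pos: [514.8, -20.2, 143.5]
tcp_rot: [-3.081, -0.028, 0.418]
contact_force: [-0.4, 0.5, -4.2]
opening: 0.119
grasp_force: 111.1
[514.8 -20.  143.5] [-0.5 -0.2 -3.4] [-0.08  0.02  0.03]
 side case 169 slope 0.171 z mid 108.4
 side blade 18 slope 0.037 z mid 87.7
 scene case 117 slope 0.063 z mid 109.8
 scene blade 294 slope 0.039 z mid 88.6
scene 40 yaw off(+ = cw) [   0.981 -226.585] u max 232.8 z 73.7
```

The rule is free of the mould (4 N carried, no moment). I'll lift it clear and level it.

```bash
python3 -m inch '[[0,0,0,0.003,-0.007,-0.1,1],[0,0,0,0.004,-0.009,-0.2,1],[0,0,0,0,0,-0.4,1],[0,0,0,0,0,-0.6,1],[-0.004,-0.0018,0,0,0,-0.7,1],[-0.004,-0.0018,0,0,0,-0.7,1],[-0.004,-0.0018,0,0,0,-0.4,1],[-0.003,-0.0012,0,0,0,-0.1,1]]'
python3 -m inch '[[0,0,0,0,0,0,1],[0,0,0,0,0,0,1]]'
cat > z.py <<'E'
from h import *
import sys
s=r.sense(); x,y,z=s["eef_pos"]; yaw=float(sys.argv[1]); c,sn=np.cos(yaw),np.sin(yaw); print(s["qpos"].round(2))
for n in("scene","side"):
    f=grab_frame(n);Q=cloud(f)
    u=(Q[...,0]-x)*c+(Q[...,1]-y)*sn; w=-(Q[...,0]-x)*sn+(Q[...,1]-y)*c; h=Q[...,2]-z
    m=(abs(w)<30)&(u>50)&(u<260)&(h>-85)&(h<-40)
    if m.sum()>20:
        A=np.c_[u[m],np.ones(m.sum())]; k=np.ones(len(A),bool)
        for _ in range(4):
            pz=np.polyfit(u[m][k],h[m][k],1); pw=np.polyfit(u[m][k],w[m][k],1); rz=h[m]-np.polyval(pz,u[m]); k=abs(rz)<4
        print(n,m.sum(),k.sum(),"pitch",pz.round(3),"yaw off(ccw)",pw.round(3),"umax",np.sort(u[m])[-3].round(1))
    m=(abs(w)<19)&(u>-50)&(u<30)&(h<-25)&(h>-40)
    if m.sum()>20: A=np.c_[u[m],w[m],np.ones(m.sum())]; print(n,"case",m.sum(),np.linalg.lstsq(A,h[m],rcond=None)[0].round(3), np.std(h[m]))
    e=Q[(Q[...,2]>60)&(Q[...,2]<76)&(Q[...,0]>430)&(Q[...,0]<600)&(Q[...,1]>-20)&(Q[...,1]<230)&(f["pixels"].max(2)<90)]; ends(e,np.radians(87.1))
E
python3 z.py 1.520 2>/dev/null
```

```text
clock: 24.75
eef_pos: [515.1, -24.7, 225.2]
tcp_rot: [-3.131, -0.008, 0.42]
contact_force: [-0.1, -0.5, -4.1]
opening: 0.121
grasp_force: 111.1
clock: 24.92
eef_pos: [513.5, -24.3, 222.2]
tcp_rot: [-3.128, -0.005, 0.421]
contact_force: [0.2, 0.0, -3.9]
opening: 0.123
grasp_force: 111.0
[-0.06  0.22  1.9   0.02  1.03  1.08]
scene 392 328 pitch [-5.0000e-03 -6.1143e+01] yaw off(ccw) [-1.000e-03  1.323e+00] umax 228.9
scene case 153 [ 1.1000e-02 -5.1000e-02 -3.2761e+01] 3.5397244519729587
lo u -84.1 slope -0.009 resid 1.32 v [-46.6  47.2]
hi u 93.1 slope -0.001 resid 0.56 v [-45.7  47.5]
side 37 30 pitch [-5.1000e-02 -5.6203e+01] yaw off(ccw) [0.024 3.045] umax 224.3
side case 140 [  0.06   -0.065 -31.416] 3.4183464755139745
lo u -93.6 slope 0.031 resid 1.73 v [-52.5  43.3]
hi u 83.1 slope -0.061 resid 1.55 v [-8.1 42.2]
```

The mould is unmoved and the rule is level, with its length held. Before swinging to the board I'll check the sweep for obstacles.

```bash
python3 - <<'E'
from h import *
import pickle
d=pickle.load(open("f0.pkl","rb")); d["w1"]=pickle.load(open("w1.pkl","rb"))
for n,f in d.items():
    P=cloud(f); 
    for z0 in (12,100,):
        m=(P[...,2]>z0)&(P[...,2]<250)&(P[...,0]>560)&(P[...,0]<800)&(P[...,1]>-330)&(P[...,1]<230)
        H={}
        for p in P[m]: k=(int(p[0]//40*40),int(p[1]//40*40)); H.setdefault(k,[]).append(p[2])
        print(n,z0,{k:int(np.percentile(v,90)) for k,v in sorted(H.items()) if len(v)>12})
P=cloud(d["w1"]); Z=P[...,2]; px=d["w1"]["pixels"].astype(int)
m=(Z>11)&(Z<22)&(px[...,0]>px[...,2]+15)&(P[...,0]>330)&(P[...,0]<570)&(P[...,1]>-320)&(P[...,1]<-200)
print(cv2.minAreaRect(P[m][:,:2].astype(np.float32)))
f=grab_frame("side"); P=cloud(f); Z=P[...,2]; px=f["pixels"].astype(int)
m=(Z>11)&(Z<22)&(px[...,0]>px[...,2]+15)&(P[...,0]>330)&(P[...,0]<570)&(P[...,1]>-320)&(P[...,1]<-200)
print(cv2.minAreaRect(P[m][:,:2].astype(np.float32)))
E
```

```text
scene 12 {(560, -280): 28, (560, 0): 248, (560, 40): 69, (560, 80): 69, (560, 120): 68, (560, 160): 69, (560, 200): 69, (640, 160): 88, (640, 200): 87, (680, -80): 26, (680, -40): 26, (680, 0): 23, (680, 120): 88, (680, 160): 91, (680, 200): 88, (720, -80): 26, (720, -40): 25, (720, 0): 25, (720, 120): 90, (760, -240): 67, (760, -200): 63, (760, -160): 63, (760, -120): 63, (760, -80): 63, (760, 80): 90}
scene 100 {}
side 12 {(560, -280): 29, (560, 0): 67, (560, 40): 69, (560, 80): 70, (560, 120): 70, (560, 160): 70, (640, 160): 87, (680, -80): 26, (680, -40): 27, (680, 120): 88, (680, 160): 88, (680, 200): 92, (720, -80): 26, (720, -40): 27, (720, 0): 26, (720, 80): 88, (720, 120): 87, (760, -240): 67, (760, -200): 64, (760, -160): 65, (760, -120): 65, (760, -80): 68, (760, 40): 88, (760, 80): 88}
side 100 {}
w1 12 {(560, -280): 28, (680, -80): 26, (720, -80): 26, (760, -240): 68, (760, -200): 66, (760, -160): 66, (760, -120): 66, (760, -80): 64}
w1 100 {}
((454.3515930175781, -256.9261169433594), (199.2396240234375, 85.03382873535156), 2.713332414627075)
((456.0345458984375, -258.9613342285156), (199.49099731445312, 89.35572814941406), 2.713698148727417)
```

```bash
python3 -m inch '[[0,0,0.015,0,0,0,1],[0,0,0.03,0,0,0,1],[0,0,0.036,0,0,0,1],[0,0,0.036,0,0,0,1],[0,0,0.036,0,0,0,1],[0,0,0.036,0,0,0,1],[0,0,0.036,0,0,0,1],[0,0,0.036,0,0,0,1]]'
python3 -m inch '[[0,0,0.036,0,0,0,1],[0,0,0.036,0,0,0,1],[0,0,0.036,0,0,0,1],[0,0,0.036,0,0,0,1],[0,0,0.036,0,0,0,1],[0,0,0.018,0,0,0,1],[0,0,0.01,0,0,0,1],[0,0,0,0,0,0,1]]'
python3 -m inch '[[0,0,0,0.23,0.24,0,1],[0,0,0,0.5,0.55,0,1],[0,0,0,0.7,0.75,0,1],[0,0,0,0.75,0.8,0,1],[0,0,0,0.75,0.85,0,1],[0,0,0,0.75,0.85,0,1],[0,0,0,0.75,0.8,0,1],[0,0,0,0.75,0.8,0,1]]'
python3 -m inch '[[0,0,0,0.7,0.75,0,1],[0,0,0,0.5,0.55,0,1],[0,0,0,0.25,0.25,0,1],[0,0,0,0,0,0,1],[0,0,0,0,0,0,1]]'; python3 z.py 0.047 2>/dev/null
```

```text
clock: 25.73
eef_pos: [513.4, -24.6, 221.8]
tcp_rot: [-3.13, 0.008, -0.405]
contact_force: [1.0, 0.4, -4.0]
opening: 0.125
grasp_force: 111.0
clock: 26.4
eef_pos: [513.5, -24.6, 221.8]
tcp_rot: [-3.137, 0.013, -1.055]
contact_force: [0.2, 0.5, -4.1]
opening: 0.12
grasp_force: 110.9
clock: 27.07
eef_pos: [454.3, -208.5, 219.9]
tcp_rot: [-3.136, 0.013, -1.052]
contact_force: [0.8, 0.1, -4.8]
opening: 0.119
grasp_force: 111.0
clock: 27.48
eef_pos: [439.4, -257.6, 219.2]
tcp_rot: [-3.135, 0.013, -1.054]
contact_force: [0.4, 0.5, -4.1]
opening: 0.124
grasp_force: 110.9
[-0.54  0.22  1.91  0.01  1.03  2.08]
scene 189 171 pitch [-1.4000e-02 -6.1893e+01] yaw off(ccw) [0.002 0.553] umax 224.7
scene case 132 [ 8.0000e-03 -1.2400e-01 -3.1677e+01] 3.30712783461224
lo u -83.8 slope 0.009 resid 1.12 v [-47.2  44.8]
hi u 92.7 slope 0.004 resid 0.75 v [-46.8  46.9]
side 408 387 pitch [-1.7000e-02 -6.1072e+01] yaw off(ccw) [-0.007  0.366] umax 226.3
side case 278 [ 4.0000e-03  8.5000e-02 -3.2567e+01] 2.9132994515974038
lo u -91.7 slope 0.015 resid 1.96 v [-53.6  -5.8]
hi u -91.3 slope -0.074 resid 1.45 v [-64.8  -6.1]
```

The blade droops about 0.015 rad. I'll level it and lower.

```bash
python3 -m inch '[[0.0025,0.0014,0,0,0,0.2,1],[0.0025,0.0014,0,0,0,0.5,1],[0,0,0,0,0,0.8,1],[0,0,0,0,0,0.9,1],[0,0,0,0,0,0.9,1],[0,0,0,0,0,0.7,1],[0,0,0,0,0,0.4,1],[0,0,0,0,0,0.2,1]]'; python3 -m inch '[[0,0,0,0,0,0,1],[0,0,0,0,0,0,1],[0,0,0,0,0,0,1]]';  python3 z.py 0.047 2>/dev/null | grep -E "pitch|case"; python3 - <<'E'
from h import *
# board & case edges from side/scene, y profile
for n in("side","scene","wrist"):
    f=grab_frame(n);P=cloud(f);Z=P[...,2];px=f["pixels"].astype(int)
    m=(Z>11)&(Z<22)&(px[...,0]>px[...,2]+15)&(P[...,0]>330)&(P[...,0]<570)&(P[...,1]>-320)&(P[...,1]<-200)
    print(n,m.sum(),cv2.minAreaRect(P[m][:,:2].astype(np.float32)) if m.sum() else 0)
E
```

```text
clock: 28.25
eef_pos: [440.9, -254.9, 103.0]
tcp_rot: [-3.121, 0.005, -1.052]
contact_force: [-0.6, -0.4, -4.4]
opening: 0.122
grasp_force: 110.9
clock: 28.5
eef_pos: [442.2, -256.3, 105.5]
tcp_rot: [-3.119, 0.002, -1.053]
contact_force: [0.3, 0.3, -4.6]
opening: 0.121
grasp_force: 110.9
scene 205 181 pitch [ -0.    -61.237] yaw off(ccw) [-0.007  1.646] umax 226.9
scene case 135 [ 7.0000e-03 -8.7000e-02 -3.2631e+01] 3.270789595596449
side 402 374 pitch [ 3.0000e-03 -6.0852e+01] yaw off(ccw) [-0.011  0.244] umax 227.7
side case 250 [ 1.1000e-02  5.1000e-02 -3.2973e+01] 2.778153813937153
side 835 ((456.2140197753906, -263.8772277832031), (88.24710083007812, 200.07882690429688), 89.24899291992188)
scene 664 ((453.20343017578125, -253.72679138183594), (197.4449462890625, 89.033203125), 2.612197160720825)
wrist 13259 ((454.54974365234375, -257.0112609863281), (199.13621520996094, 85.22349548339844), 2.687767505645752)
```

```bash
python3 -m inch '[[0,0,0,0,0,0.15,1],[0,0,0,0,0,0.2,1],[0,0,0,0,0,0.1,1],[0,0,0,0,0,0.03,1],[0,0,0,0,0,0,1],[0,0,0,0,0,0,1]]' | grep -E "eef|contact";  python3 -m inch '[[0,0,0,0,0,0.03,1],[0,0,0,0,0,0.03,1],[0,0,0,0,0,0,1],[0,0,0,0,0,0,1]]'| grep -E "eef|contact"; python3 -m inch '[[0,0,0,0,0,0.03,1],[0,0,0,0,0,0,1],[0,0,0,0,0,0,1]]'| grep -E "eef|contact"; python3 z.py 0.047 2>/dev/null | grep -E "pitch|case"
```

```text
eef_pos: [441.6, -255.7, 92.4]
contact_force: [0.0, -0.0, -3.7]
eef_pos: [441.8, -255.8, 91.1]
contact_force: [-0.2, -0.2, -3.8]
eef_pos: [442.1, -255.8, 90.6]
contact_force: [0.8, 1.3, 0.6]
scene 326 149 pitch [  0.089 -80.594] yaw off(ccw) [-0.087 16.156] umax 225.1
scene case 132 [ 8.0000e-03 -7.1000e-02 -3.2359e+01] 3.2404798589265766
side 598 326 pitch [ 1.9000e-02 -6.5435e+01] yaw off(ccw) [ 0.005 -2.414] umax 227.5
side case 252 [ 1.0000e-02  7.7000e-02 -3.2723e+01] 3.103138439122589
```

```bash
python3 -m inch '[[0,0,0,0,0,0.016,1],[0,0,0,0,0,0,1],[0,0,0,0,0,0,1]]' 20; python3 -m inch '[[0,0,0,0,0,0,0.8],[0,0,0,0,0,0,0.6],[0,0,0,0,0,0,0.4],[0,0,0,0,0,0,0.3],[0,0,0,0,0,0,0.3],[0,0,0,0,0,0,0.3]]' ; python3 -m inch '[[0,0,0,0,0,-0.1,0.3],[0,0,0,0,0,-0.3,0.3],[0,0,0,0,0,-0.6,0.3],[0,0,0,0,0,-1,0.3],[0,0,0,0,0,-1,0.3],[0,0,0,0,0,-0.8,0.3],[0,0,0,0,0,-0.4,0.3],[0,0,0,0,0,0,0.3]]'
python3 - <<'E'
from h import *
f=grab_frame("wrist");P=cloud(f);Z=P[...,2];px=f["pixels"].astype(int)
m=(Z>11)&(Z<21)&(px[...,0]>px[...,2]+15)&(P[...,0]>330)&(P[...,0]<570)&(P[...,1]>-320)&(P[...,1]<-200)
print("board",cv2.minAreaRect(P[m][:,:2].astype(np.float32)))
reg=(P[...,0]>340)&(P[...,0]<700)&(abs(P[...,1]+257)<35)
for l,a,b in(("case",55,63),("wing",83,92),("blade",24,32)):
    q=P[reg&(Z>a)&(Z<b)]
    if len(q)>20:
        A=np.c_[q[:,:2]-q[:,:2].mean(0),np.ones(len(q))]; print(l,len(q),cv2.minAreaRect(q[:,:2].astype(np.float32)),"plane",np.linalg.lstsq(A,q[:,2],rcond=None)[0].round(3))
E
python3 - <<'E'
from h import *
for n in("side","scene"):
    f=grab_frame(n);P=cloud(f);Z=P[...,2]
    q=P[(P[...,0]>495)&(P[...,0]<700)&(abs(P[...,1]+250)<25)&(Z>21)&(Z<40)]
    p=np.polyfit(q[:,0],q[:,2],1);print(n,len(q),p.round(3),"z at 660",np.polyval(p,660).round(1),"xmax",np.sort(q[:,0])[-3:].round(1),np.polyfit(q[:,0],q[:,1],1).round(3))
    e=P[(Z>60)&(Z<76)&(P[...,0]>430)&(P[...,0]<600)&(P[...,1]>-20)&(P[...,1]<230)&(f["pixels"].max(2)<90)]; ends(e,np.radians(87))
E
```

```text
clock: 30.18
eef_pos: [442.2, -255.8, 90.4]
tcp_rot: [-3.119, 0.003, -1.053]
contact_force: [1.7, 2.4, 5.1]
opening: 0.125
grasp_force: 112.5
clock: 30.68
eef_pos: [441.6, -255.8, 89.8]
tcp_rot: [-3.12, 0.004, -1.053]
contact_force: [-0.2, -0.5, 0.2]
opening: 0.701
grasp_force: 0.0
clock: 31.35
eef_pos: [441.1, -258.0, 197.4]
tcp_rot: [-3.118, -0.001, -1.053]
contact_force: [-0.4, 0.1, 0.2]
opening: 0.699
grasp_force: 0.0
board ((454.271484375, -257.1055603027344), (198.62213134765625, 84.97667694091797), 2.71012282371521)
case 2173 ((427.3558349609375, -253.50311279296875), (88.45540618896484, 39.24300003051758), 4.159884452819824) plane [2.0000e-03 5.0000e-03 5.7697e+01]
wing 637 ((441.97027587890625, -254.40443420410156), (12.769577026367188, 37.70065689086914), 29.436288833618164) plane [-3.8000e-02 -5.0000e-03  8.7921e+01]
blade 4728 ((526.2639770507812, -250.41627502441406), (284.453857421875, 45.46102523803711), 3.0786421298980713) plane [-5.0000e-03  6.3000e-02  2.8246e+01]
side 366 [-1.1000e-02  3.4157e+01] z at 660 27.1 xmax [668.9 669.2 670.4] [ 3.20000e-02 -2.69435e+02]
scene 188 [-1.4000e-02  3.5558e+01] z at 660 26.0 xmax [666.7 668.1 670.2] [ 3.90000e-02 -2.71972e+02]
lo u -83.9 slope -0.008 resid 1.51 v [-49.6  45.2]
hi u 92.9 slope -0.006 resid 0.97 v [-46.5  47.5]
```

The case lies flat on the board and the wing is at 1.11 rad (locked). The length is unchanged, and the mould and board are where they were. Handing in.

```bash
python3 -c "
from rig import r
print(r.sign_off())"
```

```text
the job is handed in; nothing more can be done
None
```

The job is handed in: the rule measured the mould at about 185 mm outside length, was locked with the knob at about 1.1 rad, and lies flat on the wooden board; the mould read in place within about 1 mm afterwards, though the hook stuck slightly on the way off and the mould took light pushes of up to about 10–13 N.

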